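# Close the tube carton and hold the shaker's paddle half-way

### The arm

A 6-joint arm with a two-finger parallel gripper is mounted at the origin on the work surface. World frame = base frame: x ahead of the robot, y to its left, z up, the work surface at z = 0. Lengths are in mm, angles in rad, forces in N, time in s.
With the tool pointing down it reaches from about 250 to 725 mm from the base axis. Payload 4 kg.
Tool frame: the origin (TCP) lies at the very end of the fingers, on their centre line; the grasp point (between the pads) lies 19 mm behind it; z points along the fingers, y is the direction in which the jaws open and shut (so a half turn about z gives the same grasp; the last joint's range is limited). The gripper opens to 85 mm and grips with 20 to 120 N. Pads are 22 mm wide; open, the fingers measure 114 mm over their backs; the gripper's body (76 mm by 85 mm) begins 54 mm behind the grasp point. The pads swing forward as they close: fully open they stand 13 mm farther back than shut.
Start: joints at [1.234, 0.241, 0.005, 1.335, 0, 1.571], TCP at [165.232, 471.909, 231.306] pointing down, gripper open.
Joint ranges: [-2.72, 2.72], [-1.05, 1.87], [-1.09, 1.28], [-1.99, 2.15], [-1.42, 1.44], [-3.14, 3.14]. Speed limits (rad/s): [2.79, 2.79, 3.14, 3.14, 3.14, 3.14].

### API

Orientations are given as a unit quaternion [x, y, z, w].
In Python, from bench import monitor, camera, close_job gives the robot as it stands.
- The arm moves only by the tool jog_arm, never from a script. Its argument "targets" is a list of rows, each a list of 3 entries, a list of its own where there are three numbers: the turn, a rotation vector about the tool's x, y, z in rad, then the shift along the tool's x, y, z in mm, then the closure in counts, from 0 (fully open) to 255 (shut). In form: [[[ax, ay, az], [x, y, z], jaw], ...]. A call has exactly 10 rows; each row shifts and turns the commanded pose from where the row before left it, along the tool's axes as they then stand; what a row does not reach is not made up. A row lasts 1/8 s, in which the tool goes at most 62.5 mm and 10.7 degrees, less where a joint would pass 70% of its speed; a pose out of reach is approached as far as the arm can. A call with a gripper value outside its range is refused whole. The fingers move at their own pace and stop on an object; "force" is the grip in N (left out, the last holds). Time passes only in rows, so rows that do not move let the fingers close, or fill a call up. It gives the time, the measured TCP pose, the force and the opening at its end, in the units of the state.
- monitor.get_obs(): the state, without advancing time (a new reading comes with each control period).
- camera(name): name is "scene" or "side" or "wrist"; returns a dict with "image" (384x512x3 uint8, blue, green, red), "fov_y" (degrees; the focal length in pixels is half the picture's height over the tangent of half this angle, whatever the lens; pixels are square), "cx", "cy" (the principal point, pixels), "T" (4x4, takes a point from camera to world coordinates); the wrist camera has in their place "mount" (4x4, takes a point from camera to tool coordinates, whose origin is the TCP and whose axes are the flange's). Camera axes: x right, y up, looking along -z (the intrinsics and any distortion apply to the point x, -y, -z); pixel columns grow to the right and rows downward; lengths in mm; the calibration is good to about 2 mm. A picture is of the moment at which its call begins: read the wrist's pose just before it. There is no depth.
- close_job(): hands the job in, once; it reports no verdict.
The state is a dict: "clock": time; "qpos": joint angles; "qvel": joint speeds; "joint_efforts": joint torques, N m; "ee_pos": TCP position; "orientation": TCP orientation; "ft_force": force on the tool from outside, world axes, zero at the start; "ft_torque": the same for the moment, N m; "width": finger opening in mm.
Only numpy, scipy, OpenCV 4.12 (cv2) and the standard library are available. Lean on these libraries where they do the work, as an engineer would, in place of code of your own. Each camera call takes 0.05 s, during which the arm holds its last target. There are 200 camera calls.

### The job

Close the carton of sample tubes on the bench shaker: fold its short flap down flat first, while the long flap still stands open, then fold the long flap down flat over it. Then press the sprung paddle of the hand control beside it half-way down, so that it lies level with its pad at the height of the two index posts, and never down to its bottom stop; finish while still holding it there with the gripper's fingers. Leave the bottle, the tip box and the beaker where they are.

Things in the scene. Friction and masses are not known exactly. Their poses are not given: they have to be found in the camera images.
- shaker: Low white bench shaker 240 x 220 x 52 mm (x, y, z), fixed; origin on the bench under its centre, z up. It carries the carton. Turned by up to 0.35 rad; stands left or right of the hand control. The carton's short flap is hinged on its edge towards the shaker's +y, the long one towards -y; both hinges run along the shaker's x.
- carton_rim (a point): Centre of the open carton's mouth, 140 mm above the bench, over the shaker's origin. Cardboard carton 150 (shaker's x) x 130 (y) mm, fixed on the platform, 4 mm walls from 65 to 140 mm above the bench; full of capped tubes that reach to 16 mm below the rim.
- short_flap (a joint): Angle of the short flap, rad: 0 = folded down flat over the carton, 1.57 = upright, up to 2.4 = leaning outwards. Starts leaning outwards (1.75 to 2.1). A stiff crease: it stays at whatever angle it is left, and moves with about 1 N at its edge.
- short_flap_hinge (a point): Middle of the short flap's hinge line, 142 mm above the bench, 65 mm from the shaker's centre along the shaker's +y.
- short_flap_edge (a point): Middle of the short flap's free edge; the flap is cardboard 4 mm thick, 146 mm wide along the hinge and 50 mm from hinge to free edge; moves with the flap.
- long_flap (a joint): Angle of the long flap, rad: 0 = folded down flat, 1.57 = upright, up to 2.4 = leaning outwards. Starts leaning outwards (1.75 to 2.1). Stays where it is left, like the short flap.
- long_flap_hinge (a point): Middle of the long flap's hinge line, 146 mm above the bench, 65 mm from the shaker's centre along the shaker's -y.
- long_flap_edge (a point): Middle of the long flap's free edge; the flap is 4 mm thick, 146 mm wide along the hinge and 90 mm from hinge to free edge; moves with the flap. Closed, its end lies on top of the short flap.
- control: Hand control: grey housing 180 x 120 x 40 mm, fixed; origin on the bench under its centre, z up. An aluminium paddle 130 x 50 x 12 mm lies above it along its x, pivoted near its +x end between two cheeks 99 mm high; the free end points to the control's -x and at rest slopes up. Turned by up to 0.4 rad; stands on either side of the shaker.
- paddle (a joint): How far the paddle is pressed, rad: 0 = released (free end sloping up by 0.25 rad), 0.25 = half-way, paddle level, 0.5 = bottom stop. A spring returns it: a push straight down on the pad takes about 2.6 N to start, about 6 N half-way, 9 N at the bottom.
- paddle_pivot (a point): Pivot of the paddle, 85 mm above the bench, 65 mm from the control's centre along its +x; the axis runs along the control's y.
- paddle_pad (a point): Centre of the 30 x 42 mm black rubber pad on the paddle's top face near its free end, 106 mm from the pivot along the paddle and 6 mm above the paddle's mid-plane; moves with the paddle. About 117 mm above the bench at rest, 91 mm when half-way.
- index_top (a point): Point midway between the tops of the two steel index posts, which stand on the housing either side of the paddle's free end (each 12 mm square, 34 to 46 mm from the paddle's centre line, 110 mm from the pivot towards the free end); tops 91 mm above the bench, the height of the paddle's top face when it is half-way.
- bottle: Bystander: reagent bottle, 70 mm across, 130 mm high, beyond the work; origin under its centre.
- tip_box: Bystander: grey box of pipette tips 85 x 120 x 54 mm, to the right; origin under its centre.
- beaker: Bystander: empty clear beaker 80 mm across, 100 mm high, to the left; origin under its centre.

How it is judged (in metres and radians):
On the way, in this order (a step that is already met when the one before it is completed fails the run):
1. the short flap is folded flat while the long flap is still open (value of joint short_flap below 0.15 rad and value of joint long_flap above 1 rad), for 0.2 s.
2. both flaps are folded flat, the paddle not yet pressed (value of joint each of short_flap, long_flap below 0.15 rad and value of joint paddle below 0.1 rad), for 0.2 s.
3. the fingers hold the paddle about half-way down (value of joint paddle between 0.16 and 0.34 rad and contact force between the fingers and paddle above 2 N), for 0.5 s.
At the end, for the whole second after the job is handed in: Both flaps lie flat (within 0.15 rad), the paddle is held still by the gripper's fingers (over 2 N) half-way down, 0.16 to 0.34 rad (within about 9 mm at the pad of level), and the bottle, tip box and beaker are within 30 mm of where they stood and upright (within 0.5 rad) (all of step 3 and value of joint each of short_flap, long_flap below 0.15 rad and velocity of joint paddle between -0.1 and 0.1 rad/s and distance of each of bottle, tip_box, beaker from where it was at the start of the episode below 0.03 m and angle between each of bottle, beaker, tip_box's own z axis and vertical below 0.5 rad); the arm keeps its last pose, push and grip.
It fails at once if the paddle is pressed down to its bottom stop (value of joint paddle above 0.46 rad).
It fails at once if a bystander is pushed away or tipped over (distance of any of bottle, tip_box, beaker from where it was at the start of the episode above 0.03 m or angle between any of bottle, beaker, tip_box's own z axis and vertical above 0.5 rad).
It also fails if it takes over 58 s, if anything falls off the work surface, if the arm or the gripper's body presses on something with over 40 N, if the wrist force passes 120 N, or if a joint passes its speed limit or range.

## Working session

There is one attempt and no reset: what is moved stays moved. The work goes in short steps, Python scripts to look and compute and a tool call to move; the robot and the scene stay as the last step left them, time stands still between calls to the robot, and variables do not carry over. Pictures are saved under pics/ and viewed, about 8 in all and at most 12, crops included, and the job is handed in when it is done.

Besides the shell and the picture viewer there is one more tool, called after "Emit:" in YAML: its name, and indented under it one key for each argument. jog_arm: Moves the arm, as the interface text tells. Its arguments: {"type":"object","properties":{"targets":{"type":"array","items":{"type":"array"}},"force":{"type":"number"}},"required":["targets"]}

```bash
mkdir -p pics; ls
python3 - <<'E'
from bench import monitor,camera
import cv2,numpy as np
print(monitor.get_obs())
ims=[]
for n in("scene","side"):
    c=camera(n); cv2.imwrite(f"pics/{n}0.png",c["image"])
    print(n,{k:(np.round(v,3).tolist() if k!="image" else 0) for k,v in c.items()})
E
```

```text
pics
{'clock': 0.0, 'qpos': array([1.23398731e+00, 2.41416016e-01, 3.71940752e-03, 1.33521280e+00,
       1.44637373e-05, 1.57078920e+00]), 'qvel': array([-0.00129537, -0.0002885 ,  0.00030187, -0.00067361, -0.00035425,
       -0.00029976]), 'joint_efforts': array([ 4.84125303e-04, -3.72318649e+01,  2.52407598e+01,  1.71703252e-02,
        1.28664656e-04,  7.20194805e-06]), 'ee_pos': array([165.02288766, 471.30439959, 230.40961558]), 'orientation': array([ 1.67606045e-01,  9.85853487e-01, -1.04038245e-03, -1.84219834e-04]), 'ft_force': array([-0.74711812, -0.93304641, -0.17353794]), 'ft_torque': array([ 5.09026250e-06,  2.07895271e-02, -1.65907987e-02]), 'width': 85.27582359064432}
scene {'image': 0, 'fov_y': 53.391, 'cx': 251.838, 'cy': 190.516, 'T': [[-0.863, -0.261, 0.433, 1132.032], [0.505, -0.476, 0.72, 862.748], [0.018, 0.84, 0.543, 740.853], [0.0, 0.0, 0.0, 1.0]]}
side {'image': 0, 'fov_y': 44.136, 'cx': 255.744, 'cy': 191.241, 'T': [[-0.954, 0.232, -0.189, 296.835], [-0.299, -0.743, 0.599, 1078.71], [-0.001, 0.628, 0.778, 1505.265], [0.0, 0.0, 0.0, 1.0]]}
```

Run:
```python
import cv2
for n in("scene","side"):
    cv2.imwrite(f"pics/{n}0b.png",cv2.resize(cv2.imread(f"pics/{n}0.png"),(800,600),interpolation=cv2.INTER_CUBIC))
```

```text
(no output)
```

View pics/scene0b.png

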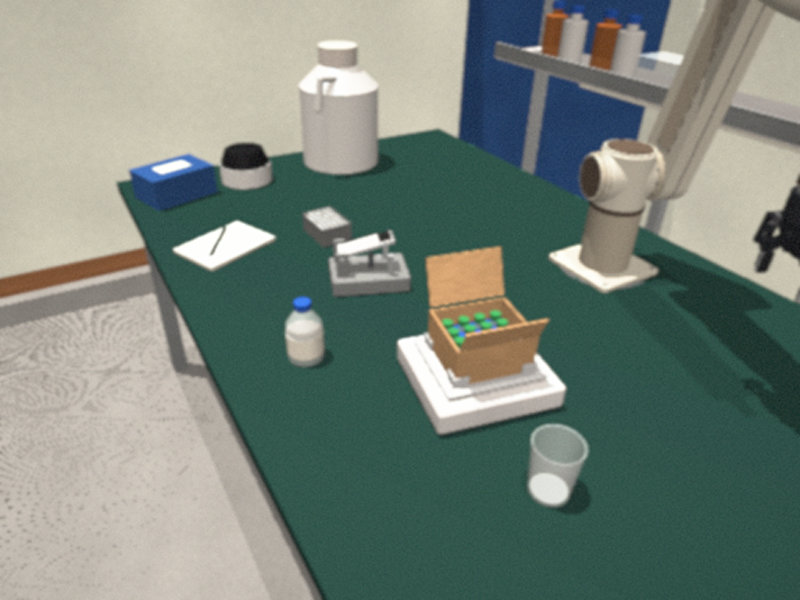

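View pics/side0b.png

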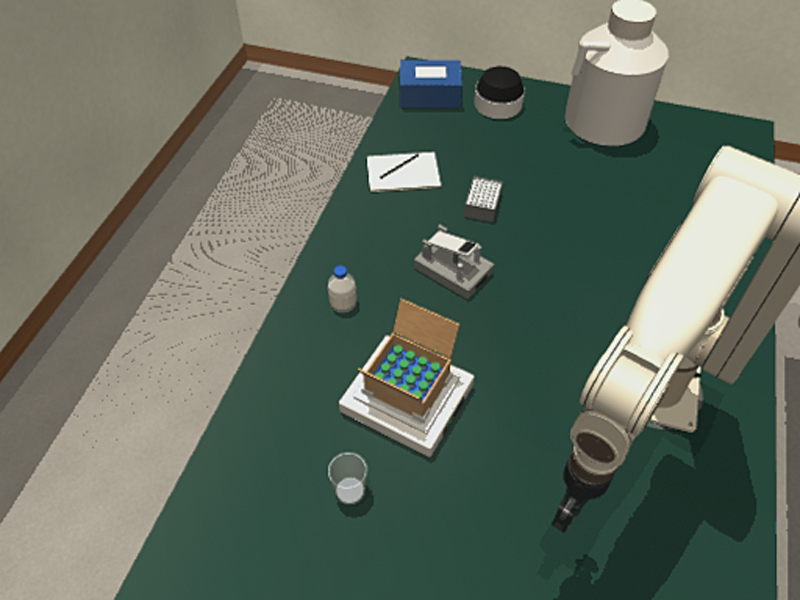

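The scene view shows the shaker with the open carton (long flap up at about 465,280, short one nearer at 500,335), the control at (370,265), the bottle at (305,335) and the beaker at (555,465). The side view shows the carton at (405,370) and the control at (455,260). I'll crop both from the side view.

```bash
cat > h.py <<'E'
import numpy as np,cv2,json
from scipy.spatial.transform import Rotation as R
def ray(c,u,v):
    f=192/np.tan(np.radians(c["fov_y"])/2); T=np.array(c["T"])
    d=T[:3,:3]@np.array([(u-c["cx"])/f,-(v-c["cy"])/f,-1]); return T[:3,3],d/np.linalg.norm(d)
def onz(c,u,v,z):
    o,d=ray(c,u,v); return o+d*(z-o[2])/d[2]
def proj(c,p):
    f=192/np.tan(np.radians(c["fov_y"])/2); T=np.array(c["T"])
    q=T[:3,:3].T@(np.array(p)-T[:3,3]); return np.array([c["cx"]+f*q[0]/-q[2],c["cy"]-f*q[1]/-q[2]])
side=dict(fov_y=44.136,cx=255.744,cy=191.241,T=None);scene=dict(fov_y=53.391,cx=251.838,cy=190.516,T=None)
try:
    D=json.load(open("cams.json"));side["T"]=D["side"];scene["T"]=D["scene"]
except Exception: pass
E
python3 - <<'E'
from bench import camera
import json,cv2,numpy as np
D={n:camera(n) for n in("side","scene")}
json.dump({n:D[n]["T"].tolist() for n in D},open("cams.json","w"))
im=D["side"]["image"]
a=cv2.resize(im[185:295,210:310],None,fx=5,fy=5,interpolation=cv2.INTER_CUBIC)  #500x550
b=cv2.resize(im[140:195,262:320],None,fx=5,fy=5,interpolation=cv2.INTER_CUBIC) #290x275
out=np.zeros((600,800,3),np.uint8); out[:550,:500]=a; out[:275,505:795]=b
im=D["scene"]["image"]
out[290:290+300,505:795]=cv2.resize(im[144:194,207:266],(290,300),interpolation=cv2.INTER_CUBIC)
cv2.imwrite("pics/c1.png",out)
E
```

```text
(no output)
```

View pics/c1.png

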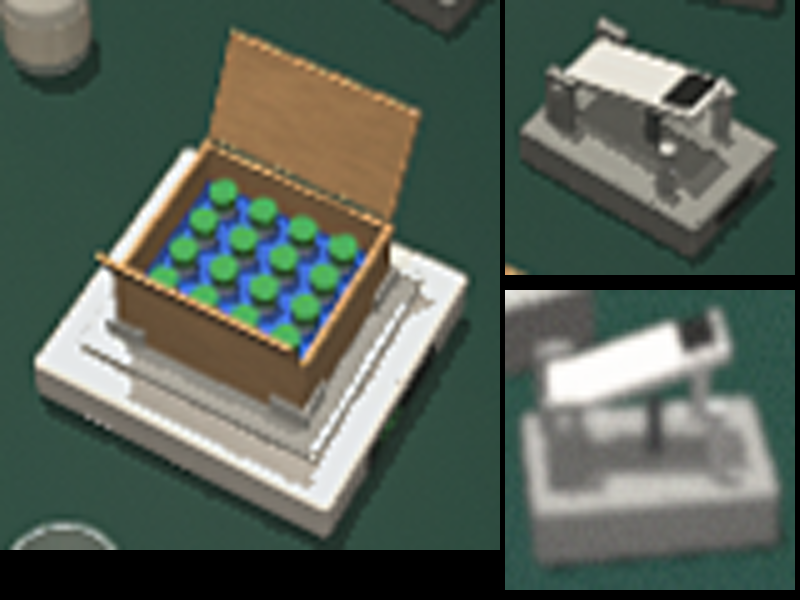

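Left crop shows the shaker top's corners (38,360), (325,507), (467,275), the long flap's hinge (207,143)-(392,228) and edge (232,32)-(418,112), and the short flap's edge (100,258)-(302,358). Right shows the control's top corners (522,133), (693,232), (776,147) and the pad at (690,92).

Run:
```python
from h import *
np.set_printoptions(precision=1,suppress=True)
A=lambda x,y,z:onz(side,210+x/5-.4,185+y/5-.4,z)
B=lambda x,y,z:onz(side,262+(x-505)/5-.4,140+y/5-.4,z)
L,Bo,Rr=A(38,360,52),A(325,507,52),A(467,275,52)
print("shaker",L,Bo,Rr,"c",(L+Rr)/2,"len",np.linalg.norm(L-Bo),np.linalg.norm(Rr-Bo),"yaw x:",np.arctan2(*(L-Bo)[[1,0]]),"yaw y:",np.arctan2(*(Bo-Rr)[[1,0]])-np.pi/2)
h1,h2=A(207,143,144),A(392,228,144);print("longhinge",h1,h2,(h1+h2)/2,np.linalg.norm(h1-h2),np.arctan2(*(h1-h2)[[1,0]]))
l,b,r=B(522,133,40),B(693,232,40),B(776,147,40)
print("ctrl",l,b,r,"c",(l+r)/2,np.linalg.norm(l-b),np.linalg.norm(b-r),np.arctan2(*(l-b)[[1,0]]),np.arctan2(*(b-r)[[1,0]])-np.pi/2)
print("pad",B(690,92,117))
# long & short flap angles from edge: intersect ray with vertical plane through centre normal to shaker x
yaw=(np.arctan2(*(L-Bo)[[1,0]])+np.arctan2(*(Bo-Rr)[[1,0]])-np.pi/2)/2
c=(L+Rr)/2; ex=np.array([np.cos(yaw),np.sin(yaw),0]);ey=np.array([-ex[1],ex[0],0])
def edge(x,y,hz,s):
    o,d=ray(side,210+x/5-.4,185+y/5-.4); t=((c-o)@ex)/(d@ex);p=o+t*d;yy=(p-c)@ey; return p,yy,p[2]
print("yaw",yaw,edge(325,72,0,0),edge(201,308,0,0), "long hinge mid local",((h1+h2)/2-c)@ex,((h1+h2)/2-c)@ey)
# ray to mid-edge: closest flap length
for nm,(x,y),s,hz,Ln in (("long",(325,72),-1,146,90),("short",(201,308),1,142,50)):
    o,d=ray(side,210+x/5-.4,185+y/5-.4)
    for th in np.arange(1.6,2.3,.1):
        p=c*[1,1,0]+s*ey*65-s*ey*np.cos(th)*Ln+[0,0,hz+Ln*np.sin(th)]
        print(nm,round(th,2),np.linalg.norm(np.cross(p-o,d)))
```

```text
shaker [690.6 285.8  52. ] [464.4 336.   52. ] [417.2 125.3  52. ] c [553.9 205.6  52. ] len 231.61150352259978 215.87160780837766 yaw x: -0.2183437805001464 yaw y: -0.22065391275964408
longhinge [612.9 132.4 144. ] [468.4 163.6 144. ] [540.7 148.  144. ] 147.86130639773077 -0.21265593926247425
ctrl [ 655.3 -187.4   40. ] [ 493.8 -126.2   40. ] [ 450.6 -235.1   40. ] c [ 553.  -211.2   40. ] 172.72825717551297 117.12510534739526 -0.3620549928395041 -0.3778750034884055
pad [ 521.1 -202.9  117. ]
yaw -0.21949884662989527 (array([533.5, 114.4, 234.5]), np.float64(-93.44197952904433), np.float64(234.48773093424188)) (array([570.1, 278.4, 166.3]), np.float64(74.5965380214911), np.float64(166.34197304053896)) long hinge mid local -0.36703866573876387 -59.07234567645862
long 1.6 20.768246439196645
long 1.7 13.655869394729267
long 1.8 7.111285911574526
long 1.9 1.6092491111923413
long 2.0 4.599474893654717
long 2.1 9.2506469586986
long 2.2 13.299346151805025
short 1.6 20.01536777288364
short 1.7 15.840647103797613
short 1.8 11.767392330695472
short 1.9 8.272146721453256
short 2.0 6.660739293509429
short 2.1 8.251833971945592
short 2.2 11.814452080460772
```

Emit:
jog_arm:
  targets:
    - [[0,0,0.182],[0,0,0],255]
    - [[0,0,0.182],[0,0,0],255]
    - [[0,0,0.182],[0,0,0],255]
    - [[0,0,0.182],[0,0,0],255]
    - [[0,0,0.182],[0,0,0],255]
    - [[0,0,0.182],[0,0,0],255]
    - [[0,0,0.182],[0,0,0],255]
    - [[0,0,0.18],[0,0,0],255]
    - [[0,0,0],[0,0,0],255]
    - [[0,0,0],[0,0,0],255]
  force: 40

```text
clock: 1.45
ee_pos: [165.2, 471.8, 231.2]
orientation: [0.78, 0.626, -0.0, 0.0]
ft_force: [0.1, 1.6, -0.1]
width: 0.3
```

```bash
cat >> h.py <<'E'
def frame(c,yaw):
    ex=np.array([np.cos(yaw),np.sin(yaw),0]);ey=np.array([-ex[1],ex[0],0]);return np.array([*c,0]),ex,ey
SH=frame((554,206),-.22); CT=frame((553,-211),-.37)
def loc(F,p): d=np.array(p)-F[0]; return np.array([d@F[1],d@F[2],p[2]])
def wor(F,l): return F[0]+l[0]*F[1]+l[1]*F[2]+np.array([0,0,l[2]])
def totool(o,target): return R.from_quat(o["orientation"]).inv().apply(np.array(target)-o["ee_pos"])
E
python3 - <<'E'
from h import *
from bench import monitor
np.set_printoptions(precision=2,suppress=True)
o=monitor.get_obs();print(o["clock"],o["ee_pos"],o["width"],o["ft_force"],R.from_quat(o["orientation"]).as_matrix())
print(loc(SH,o["ee_pos"]), totool(o,wor(SH,[0,125,230])))
print("beaker base",onz(side,349/1.5625,497/1.5625,0),"bottle",onz(side,343/1.5625,305/1.5625,0))
E
```

```text
1.45 [165.2  471.83 231.17] 0.32774599222572753 [ 0.08  1.64 -0.08] [[ 0.22  0.98 -0.  ]
 [ 0.98 -0.22 -0.  ]
 [-0.   -0.   -1.  ]]
[-437.44  174.58  231.17] [-50.67 437.32   1.16]
beaker base [601.86 475.38   0.  ] bottle [795.84 -15.73   0.  ]
```

Emit:
jog_arm:
  targets:
    - [[0,0,0],[-5,45,0],255]
    - [[0,0,0],[-5,49,0],255]
    - [[0,0,0],[-5,49,0],255]
    - [[0,0,0],[-5,49,0],255]
    - [[0,0,0],[-5,49,0],255]
    - [[0,0,0],[-5,49,0],255]
    - [[0,0,0],[-5,49,0],255]
    - [[0,0,0],[-5,49,0],255]
    - [[0,0,0],[-5,49,0],255]
    - [[0,0,0],[-5,0,0],255]

```text
clock: 2.7
ee_pos: [583.6, 325.7, 228.8]
orientation: [0.781, 0.624, -0.001, 0.0]
ft_force: [0.0, 0.7, 0.2]
width: 0.3
```

Run:
```python
from h import *
from bench import monitor,camera
np.set_printoptions(precision=2,suppress=True)
o=monitor.get_obs();print(o["clock"],o["ee_pos"],loc(SH,o["ee_pos"]), totool(o,wor(SH,[0,112,165])))
c=camera("side");im=c["image"]
cv2.imwrite("pics/s2.png",cv2.resize(im[150:300,180:340],(800,600*15//15),interpolation=cv2.INTER_CUBIC)[:600])
```

```text
2.7 [583.58 325.72 228.82] [  2.74 123.29 228.82] [-11.19  -2.65  63.84]
```

View pics/s2.png

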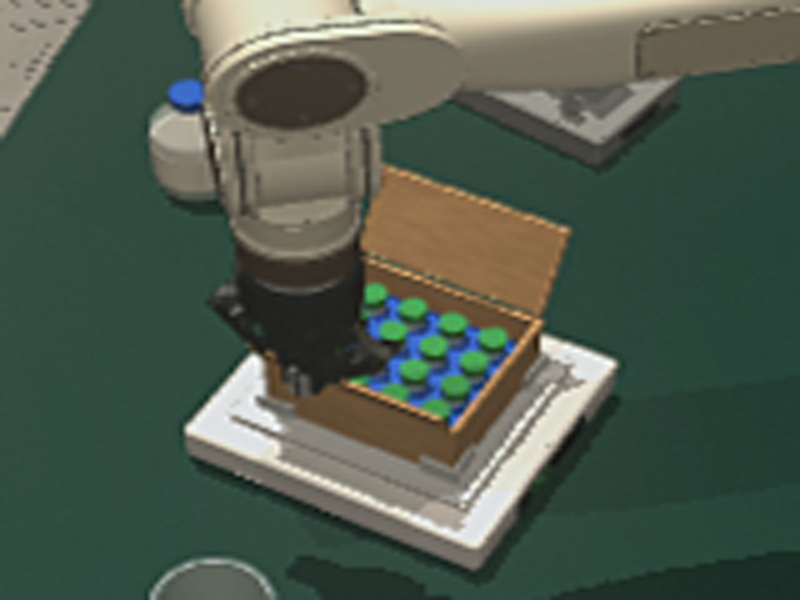

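Emit:
jog_arm:
  targets:
    - [[0,0,0],[0,-2,30],255]
    - [[0,0,0],[0,0,30],255]
    - [[0,0,0],[-8,0,0],255]
    - [[0,0,0],[-8,0,0],255]
    - [[0,0,0],[-8,0,0],255]
    - [[0,0,0],[-8,0,0],255]
    - [[0,0,0],[-8,0,0],255]
    - [[0,0,0],[-8,0,0],255]
    - [[0,0,0],[-8,0,0],255]
    - [[0,0,0],[-8,0,0],255]

```text
clock: 4.0
ee_pos: [564.5, 265.2, 171.0]
orientation: [0.78, 0.625, -0.0, -0.0]
ft_force: [-1.8, 1.2, 0.1]
width: 0.1
```

Run:
```python
from h import *
from bench import monitor,camera
np.set_printoptions(precision=2,suppress=True)
o=monitor.get_obs();print(o["clock"],o["ee_pos"],loc(SH,o["ee_pos"]),o["ft_force"])
c=camera("side");im=c["image"]
a=cv2.resize(im[150:300,180:300],(480,600),interpolation=cv2.INTER_CUBIC)
c=camera("scene");im=c["image"]
b=cv2.resize(im[140:290,240:320+0],(320,600),interpolation=cv2.INTER_CUBIC)
cv2.imwrite("pics/s3.png",np.hstack([a,b]))
```

```text
4.0 [564.54 265.21 170.95] [ -2.64  60.08 170.95] [-1.84  1.2   0.07]
```

View pics/s3.png

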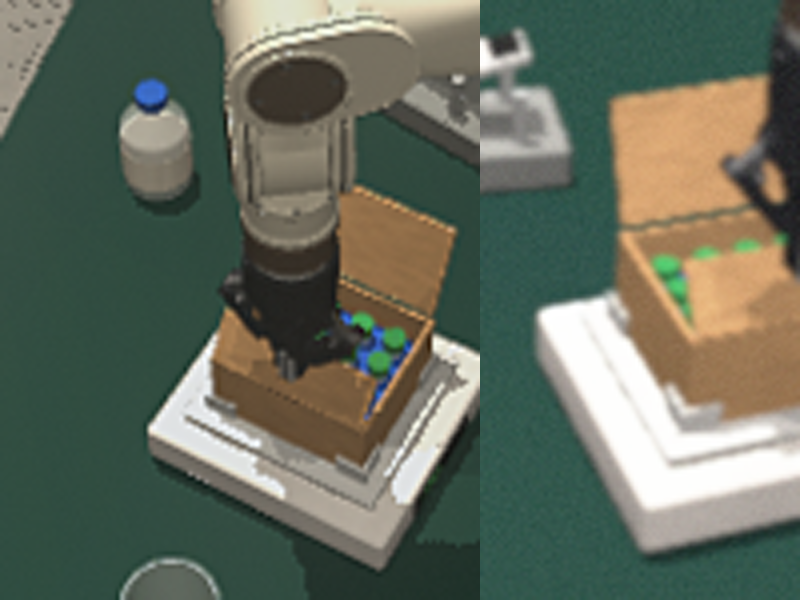

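The short flap follows the finger (now about 0.9–1.0 rad) and the long flap still stands. Next I finish the arc.

Emit:
jog_arm:
  targets:
    - [[0,0,0],[-5,0,4],255]
    - [[0,0,0],[-5,0,4],255]
    - [[0,0,0],[-4,0,4],255]
    - [[0,0,0],[-4,0,4],255]
    - [[0,0,0],[-1,0,4],255]
    - [[0,0,0],[0,0,3],255]
    - [[0,0,0],[0,0,2],255]
    - [[0,0,0],[0,0,1],255]
    - [[0,0,0],[0,0,0],255]
    - [[0,0,0],[0,0,0],255]

```text
clock: 5.35
ee_pos: [560.7, 247.4, 145.3]
orientation: [0.78, 0.625, 0.0, -0.0]
ft_force: [-0.2, 0.6, -0.5]
width: -0.2
```

Emit:
jog_arm:
  targets:
    - [[0,0,0],[0,0,1],255]
    - [[0,0,0],[0,0,1],255]
    - [[0,0,0],[0,0,0],255]
    - [[0,0,0],[0,0,0],255]
    - [[0,0,0],[0,0,0],255]
    - [[0,0,0],[0,0,0],255]
    - [[0,0,0],[0,0,0],255]
    - [[0,0,0],[0,0,0],255]
    - [[0,0,0],[0,0,0],255]
    - [[0,0,0],[0,0,0],255]

```text
clock: 6.6
ee_pos: [560.8, 247.3, 144.1]
orientation: [0.78, 0.625, 0.0, 0.0]
ft_force: [-1.3, -0.9, 4.4]
width: -0.6
```

Emit:
jog_arm:
  targets:
    - [[0,0,0],[0,0,-40],255]
    - [[0,0,0],[0,0,-42],255]
    - [[0,0,0],[0,0,-42],255]
    - [[0,0,0],[-40,0,0],255]
    - [[0,0,0],[-45,0,0],255]
    - [[0,0,0],[-45,0,0],255]
    - [[0,0,0],[-40,0,0],255]
    - [[0,0,0],[0,0,30],255]
    - [[0,0,0],[0,0,35],255]
    - [[0,0,0],[0,0,0],255]

```text
clock: 7.85
ee_pos: [521.3, 80.7, 199.3]
orientation: [0.781, 0.625, -0.003, -0.002]
ft_force: [-0.3, -0.4, -0.7]
width: 0.1
```

Run:
```python
from h import *
from bench import monitor,camera
np.set_printoptions(precision=2,suppress=True)
o=monitor.get_obs();print(o["clock"],o["ee_pos"],loc(SH,o["ee_pos"]),o["ft_force"])
c=camera("side");im=c["image"]
a=cv2.resize(im[150:300,180:300],(480,600),interpolation=cv2.INTER_CUBIC)
c=camera("scene");im=c["image"]
b=cv2.resize(im[140:290,240:320+0],(320,600),interpolation=cv2.INTER_CUBIC)
cv2.imwrite("pics/s4.png",np.hstack([a,b]))
```

```text
7.85 [521.29  80.71 199.32] [  -4.58 -129.41  199.32] [-0.27 -0.41 -0.72]
```

View pics/s4.png

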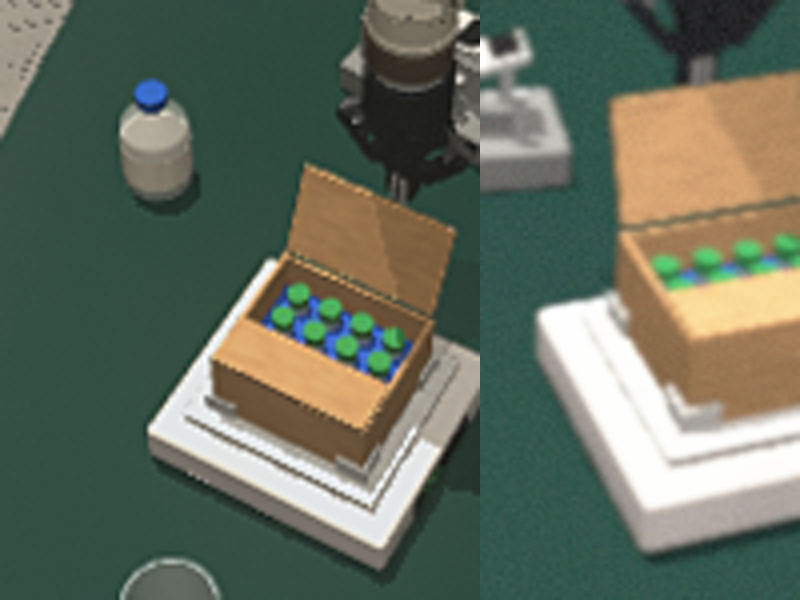

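The short flap lies flat and the long flap stands. The finger is behind the long flap, ready to sweep it.

Emit:
jog_arm:
  targets:
    - [[0,0,0],[10,0,0],255]
    - [[0,0,0],[10,0,0],255]
    - [[0,0,0],[10,0,0],255]
    - [[0,0,0],[10,0,0],255]
    - [[0,0,0],[10,0,0],255]
    - [[0,0,0],[9,0,0],255]
    - [[0,0,0],[9,0,0],255]
    - [[0,0,0],[9,0,0],255]
    - [[0,0,0],[9,0,0],255]
    - [[0,0,0],[8,0,0],255]

```text
clock: 9.2
ee_pos: [544.3, 173.6, 202.3]
orientation: [0.78, 0.625, 0.0, 0.0]
ft_force: [-0.5, -0.4, 0.2]
width: -0.2
```

Emit:
jog_arm:
  targets:
    - [[0,0,0],[7,0,7],255]
    - [[0,0,0],[6,0,7],255]
    - [[0,0,0],[5,0,7],255]
    - [[0,0,0],[4,0,7],255]
    - [[0,0,0],[2,0,7],255]
    - [[0,0,0],[1,0,6],255]
    - [[0,0,0],[1,0,5],255]
    - [[0,0,0],[0,0,3],255]
    - [[0,0,0],[0,0,2],255]
    - [[0,0,0],[0,0,0],255]

```text
clock: 10.45
ee_pos: [549.8, 198.2, 151.2]
orientation: [0.781, 0.625, -0.0, 0.0]
ft_force: [0.4, 1.3, -1.3]
width: -0.1
```

Emit:
jog_arm:
  targets:
    - [[0,0,0],[0,0,1],255]
    - [[0,0,0],[0,0,1],255]
    - [[0,0,0],[0,0,1],255]
    - [[0,0,0],[0,0,1],255]
    - [[0,0,0],[0,0,0],255]
    - [[0,0,0],[0,0,0],255]
    - [[0,0,0],[0,0,0],255]
    - [[0,0,0],[0,0,0],255]
    - [[0,0,0],[0,0,0],255]
    - [[0,0,0],[0,0,0],255]

```text
clock: 11.7
ee_pos: [550.0, 198.4, 148.0]
orientation: [0.78, 0.625, 0.0, 0.0]
ft_force: [-1.4, -0.7, 6.3]
width: -0.2
```

Emit:
jog_arm:
  targets:
    - [[0,0,0],[0,0,-40],255]
    - [[0,0,0],[0,0,-40],255]
    - [[0,0,0.15],[0,0,0],255]
    - [[0,0,0],[-45,0,0],255]
    - [[0,0,0],[-45,0,0],255]
    - [[0,0,0],[-45,0,0],255]
    - [[0,0,0],[-45,0,0],255]
    - [[0,0,0],[-45,0,0],255]
    - [[0,0,0],[0,0,0],255]
    - [[0,0,0],[0,0,0],255]

```text
clock: 12.95
ee_pos: [468.6, -11.3, 227.1]
orientation: [0.825, 0.565, 0.0, -0.0]
ft_force: [0.1, 0.9, 0.5]
width: -0.2
```

Run:
```python
from h import *
from bench import monitor,camera
np.set_printoptions(precision=2,suppress=True)
o=monitor.get_obs();print(o["clock"],o["ee_pos"],o["ft_force"],totool(o,wor(CT,[-41,0,190])))
c=camera("side");im=c["image"]
a=cv2.resize(im[150:300,180:300],(480,600),interpolation=cv2.INTER_CUBIC)
c=camera("scene");im=c["image"]
b=cv2.resize(im[140:290,240:320+0],(320,600),interpolation=cv2.INTER_CUBIC)
cv2.imwrite("pics/s5.png",np.hstack([a,b]))
```

```text
12.95 [468.63 -11.26 227.15] [0.1  0.93 0.49] [-155.67  109.97   37.07]
```

View pics/s5.png

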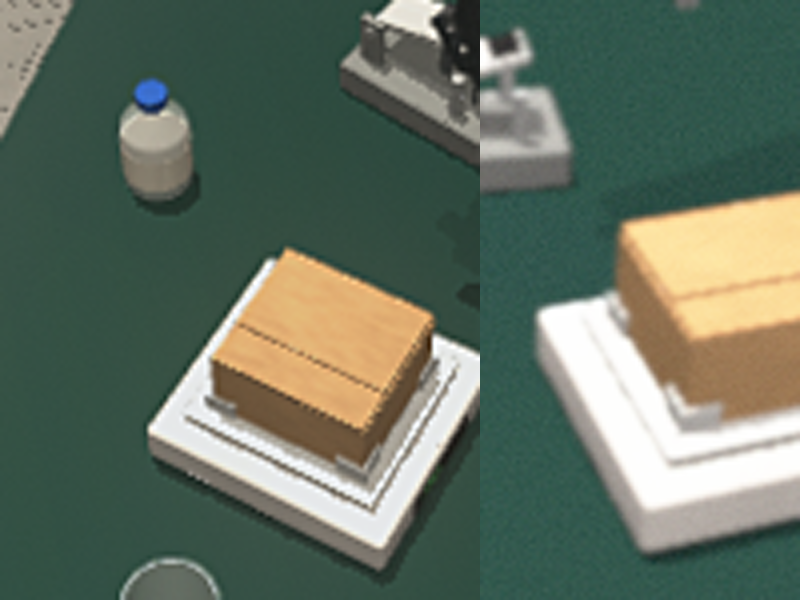

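Both flaps lie flat. Next I go above the pad and take a wrist look.

Emit:
jog_arm:
  targets:
    - [[0,0,0],[-25,18,0],255]
    - [[0,0,0],[-26,18,0],255]
    - [[0,0,0],[-26,18,0],255]
    - [[0,0,0],[-26,18,0],255]
    - [[0,0,0],[-26,18,0],255]
    - [[0,0,0],[-26,19,0],255]
    - [[0,0,0],[0,0,18],255]
    - [[0,0,0],[0,0,18],255]
    - [[0,0,0],[0,0,0],255]
    - [[0,0,0],[0,0,0],255]

```text
clock: 14.3
ee_pos: [514.7, -194.7, 191.7]
orientation: [0.825, 0.566, 0.0, 0.0]
ft_force: [0.2, -0.3, -0.5]
width: 0.2
```

Run:
```python
from h import *
from bench import monitor,camera
np.set_printoptions(precision=2,suppress=True)
o=monitor.get_obs();print(o["clock"],o["ee_pos"],o["ft_force"],totool(o,wor(CT,[-41,0,120])))
c=camera("wrist");
print({k:(np.round(v,3).tolist() if k!="image" else 0) for k,v in c.items()})
T=np.eye(4);T[:3,:3]=R.from_quat(o["orientation"]).as_matrix();T[:3,3]=o["ee_pos"]
c["T"]=T@np.array(c["mount"])
im=c["image"]
for p in ([-41,0,117],[-41,0,91]): print("expected pad px",proj(c,wor(CT,p)))
print("tcp px",proj(c,o["ee_pos"]))
json.dump(dict(T=c["T"].tolist(),fov_y=c["fov_y"],cx=c["cx"],cy=c["cy"]),open("w.json","w"))
cv2.imwrite("pics/w1.png",cv2.resize(im,(800,600),interpolation=cv2.INTER_CUBIC))
```

```text
14.3 [ 514.74 -194.72  191.71] [ 0.17 -0.3  -0.47] [-1.34  0.52 71.71]
{'image': 0, 'fov_y': 63.029, 'cx': 254.668, 'cy': 196.402, 'mount': [[0.002, 0.956, 0.294, 73.751], [1.0, -0.002, -0.001, 0.007], [-0.0, 0.294, -0.956, -142.646], [0.0, 0.0, 0.0, 1.0]]}
expected pad px [255.07 207.22]
expected pad px [255.   196.78]
tcp px [254.28 253.08]
```

View pics/w1.png

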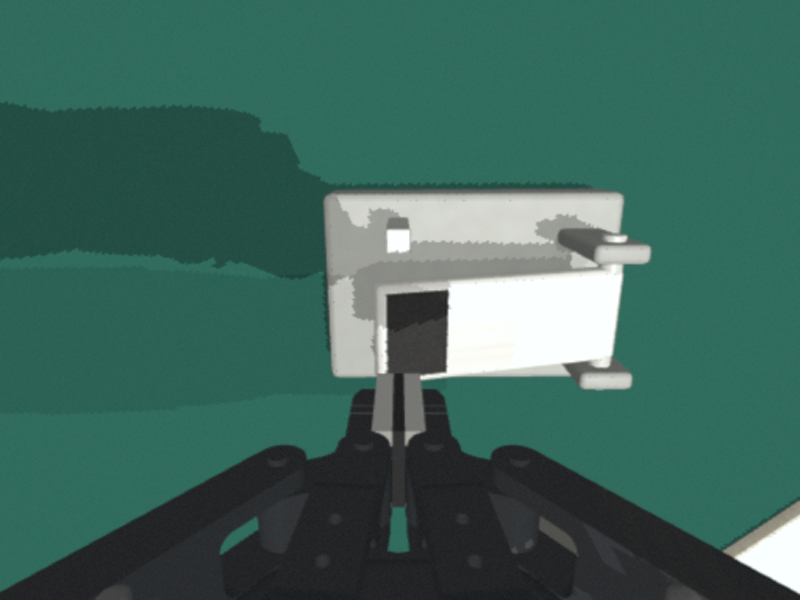

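The wrist view shows the pad at about (417,332), one index post at (398,238) and the cheeks on the right. The fingertips are at about (398,378), so the pad is off by roughly a centimetre.

Run:
```python
from h import *
from bench import monitor
np.set_printoptions(precision=1,suppress=True)
c=json.load(open("w.json"));o=monitor.get_obs()
P=lambda x,y,z:onz(c,x/1.5625,y/1.5625,z)
p=P(417,332,117);print(p,"tool shift",totool(o,p))
q=[P(388,294,121),P(447,291,113),P(448,373,113),P(389,372,121)]
print(np.linalg.norm(q[0]-q[1]),np.linalg.norm(q[1]-q[2]),np.mean(q,0))
```

```text
[ 521.4 -203.1  117. ] tool shift [-5.3  9.  75.1]
28.648557687094375 41.981071912405504 [ 521.9 -204.1  117. ]
```

Pad is at (521,-203), agreeing with the side view, with the right size (29 x 42). I correct and descend.

Emit:
jog_arm:
  targets:
    - [[0,0,0],[-6,7,0],255]
    - [[0,0,0],[0,0,15],255]
    - [[0,0,0],[0,0,20],255]
    - [[0,0,0],[0,0,20],255]
    - [[0,0,0],[0,0,12],255]
    - [[0,0,0],[0,0,4],255]
    - [[0,0,0],[0,0,4],255]
    - [[0,0,0],[0,0,4],255]
    - [[0,0,0],[0,0,0],255]
    - [[0,0,0],[0,0,0],255]

```text
clock: 15.6
ee_pos: [518.7, -203.6, 112.9]
orientation: [0.825, 0.565, 0.0, 0.0]
ft_force: [-1.2, -0.2, 3.3]
width: 0.1
```

Emit:
jog_arm:
  targets:
    - [[0,0,0],[0,0,4],255]
    - [[0,0,0],[0,0,4],255]
    - [[0,0,0],[0,0,4],255]
    - [[0,0,0],[0,0,4],255]
    - [[0,0,0],[0,0,4],255]
    - [[0,0,0],[0,0,2],255]
    - [[0,0,0],[0,0,0],255]
    - [[0,0,0],[0,0,0],255]
    - [[0,0,0],[0,0,0],255]
    - [[0,0,0],[0,0,0],255]

```text
clock: 16.85
ee_pos: [517.3, -203.0, 90.0]
orientation: [0.825, 0.565, -0.001, -0.001]
ft_force: [-4.3, 1.6, 6.2]
width: 0.3
```

Emit:
jog_arm:
  targets:
    - [[0,0,0],[0,0,0],255]
    - [[0,0,0],[0,0,0],255]
    - [[0,0,0],[0,0,0],255]
    - [[0,0,0],[0,0,0],255]
    - [[0,0,0],[0,0,0],255]
    - [[0,0,0],[0,0,0],255]
    - [[0,0,0],[0,0,0],255]
    - [[0,0,0],[0,0,0],255]
    - [[0,0,0],[0,0,0],255]
    - [[0,0,0],[0,0,0],255]

```text
clock: 18.1
ee_pos: [517.3, -203.0, 90.0]
orientation: [0.825, 0.565, -0.001, -0.001]
ft_force: [-4.5, 1.5, 5.8]
width: -0.1
```

Run:
```python
from h import *
from bench import monitor,camera
o=monitor.get_obs();print(o["clock"],o["ee_pos"],o["ft_force"])
im=camera("scene")["image"];a=cv2.resize(im[130:290,190:360],(425,400),interpolation=cv2.INTER_CUBIC)
b=cv2.resize(camera("wrist")["image"],(375,281));b=np.vstack([b,np.zeros((119,375,3),np.uint8)])
cv2.imwrite("pics/e.png",np.hstack([a,b]))
```

```text
18.1 [ 517.31350169 -203.01300191   89.96073334] [-4.46421777  1.46696748  5.83015651]
```

View pics/e.png

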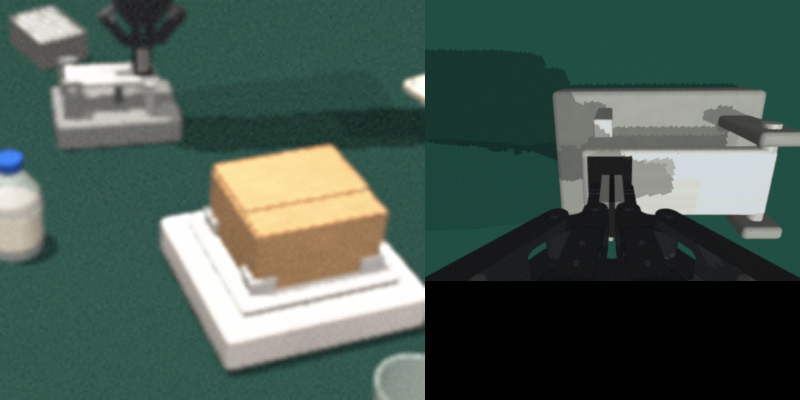

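The paddle is level under the fingers on the pad, with 5.8 N vertical force as expected half-way. The carton is shut and the bystanders are undisturbed.

```bash
python3 -c "
from bench import close_job
print(close_job())"
```

```text
the job is handed in; nothing more can be done
None
```

I closed the carton and handed the job in with the shut fingers holding the paddle about half-way down. The clock then read about 18 s of the 58 s allowed.

- **Carton:** I folded the short flap flat while the long flap still stood open. I then folded the long flap down over it. Pressing each to its stop read 4 to 6 N, and the later pictures show both flaps lying flat.
- **Paddle:** the fingertips rested on the pad with TCP z at 90 mm, against 91 mm for level. The vertical force was 5.8 N, close to the 6 N expected half-way, and it held steady for over a second before hand-in. There was also a sideways force of about 4.7 N, probably friction at the pad.
- **Bystanders:** in the last pictures the bottle, tip box and the visible part of the beaker look undisturbed. I did not measure their positions.

No check failed. My first estimate of the pad's position, worked out from the control housing's corners, was about 10 mm off. I corrected it from the wrist view, which agreed with the side view, before pressing. The job reported no verdict.

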